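Peel the top bead tray off the snapped stack and show it over the mat

ROBOT

A 6-joint arm with a two-finger parallel gripper is mounted at the origin on the work surface. World frame = base frame: x ahead of the robot, y to its left, z up, the work surface at z = 0. Lengths are in m, angles in rad, forces in N, time in s.
With the tool pointing down it reaches from about 0.375 to 0.9 m from the base axis. Payload 3.1 kg.
Tool frame: the origin (TCP) lies midway between the tips of the shut fingers; the grasp point (between the pads) lies 19 mm behind it; z points along the fingers, y is the line along which they close (so a half turn about z gives the same grasp; the last joint's range is limited). The gripper opens to 85 mm and grips with 20 to 120 N. Pads are 22 mm wide; open, the fingers measure 114 mm over their backs; the gripper's body (76 mm by 85 mm) begins 54 mm behind the grasp point. The pads swing forward as they close: fully open they stand 13 mm farther back than shut.
Start: joints at [1.133, 0.527, 1.433, -0, 1.181, -0.178], TCP at [0.161, 0.604, 0.231] pointing down, gripper open.
Joint ranges: [-3.08, 3.08], [-0.75, 2.2], [0.22, 2.44], [-1.43, 4.57], [0, 2.65], [-2.85, 2.85]. Speed limits (rad/s): [2.79, 2.79, 3.14, 3.14, 3.14, 3.14].

INTERFACE

Orientations are given as a unit quaternion [x, y, z, w].
In Python, from station import manip gives the robot as it stands. The module is installed in compiled form; this text tells all that it offers.
- The arm moves only by the tool apply_moves, never from a script. Its arguments are lists of equal length, an entry for each row: "claw": the gripper's target within -1 to 1 (fully open at 1, half-way at 0, shut at -1); "travel": the shift along the tool's x, y, z scaled (see below), a list of three; "turn": the turn, a rotation vector about the tool's x, y, z scaled (see below), a list of three. In form: {"claw": [claw, ...], "travel": [[dx, dy, dz], ...], "turn": [[rx, ry, rz], ...]}. A call has 1 to 5 rows; each row is the pose to reach, as a shift and turn from the pose commanded when the call began, along the tool's axes at that moment, turning the shorter way round; what a row does not reach only later rows make up. The controller multiplies each number of a shift by 800 mm and each number of a turn by 180 degrees. A row lasts 1/12 s, in which the tool goes at most 41.7 mm and 7.16 degrees, less where a joint would pass 70% of its speed; a pose out of reach is approached as far as the arm can. A call with a number of a shift or a turn outside -1 to 1 is refused whole. A call with a gripper value outside its range is refused whole. The fingers move at their own pace and stop on an object; "newtons" is the grip in N (left out, the last holds). Time passes only in rows, so rows that repeat a pose let the fingers close. It gives the time, the measured TCP pose, the force, the opening and the grip force at its end, in the units of the state.
- manip.sense(): the state, without advancing time (a new reading comes with each control period).
- manip.snapshot(name): name is "scene" or "side" or "wrist"; returns a dict with "pixels" (400x640x3 uint8, red, green, blue), "depth" (400x640 float32, m along the optical axis (not along the pixel's ray), 0 where there is no reading), "intrinsics" (3x3 intrinsics, pixels), "k1" (the pictures are not rectified: a ray, as slopes to the right and down, at radius r is drawn at 1 + k1 r^2 times it, then the intrinsics apply), "R" (3x3) and "t" (3): a world point X has camera coordinates R X + t. Camera axes: x right, y down, z forward; pixel columns grow to the right and rows downward; lengths in m; the calibration is good to about 2 mm. A picture is of the moment at which its call begins.
- manip.sign_off(): hands the job in; it is judged then, once.
The state is a dict: "t": time; "q": joint angles; "qd": joint speeds; "tau": joint torques, N m; "tcp_pos": TCP position; "tool_rot": TCP orientation; "force": force on the tool from outside, world axes, zero at the start; "ft_torque": the same for the moment, N m; "finger_gap": opening from 0.0 (shut) to 1.0 (fully open); "gripper_force": force on a finger pad.
Only numpy, scipy, OpenCV 4.12 (cv2) and the standard library are available. Lean on these libraries where they do the work, as an engineer would, in place of code of your own. Each camera call takes 0.05 s, during which the arm holds its last target. There are 200 camera calls.

TASK

Pull the wooden carrier all the way out from under the shelf by its steel knob and leave it out. The bead trays on it are snapped together: take the top grey tray by its orange tab and peel it off from that corner, the far edge coming away last, so that the tray below stays down. Finish while still holding the tray in the gripper, still and roughly level, about 12 cm above the middle of the yellow mat, with the other things on the table left where they are.

Things in the scene. Friction and masses are not known exactly. Their poses are not given: they have to be found in the camera images.
- carrier (a joint): How far the wooden carrier has been pulled out of its straight track, m: 0 fully in under the shelf, 0.15 fully out at its stop. It slides horizontally along the stack's own -x axis (towards the robot, as the tray's heading shows), with about 5 N of friction, and stays where it is left.
- knob (a point): Upright steel post, 18 mm diameter, standing on the carrier's front tongue, on the centre line 135 mm in front (-x) of the tray stack's centre. 13 to 53 mm above the table; this point: centre of its top. Its axes are the carrier's: x points from the knob to the stack. With the carrier in, the shelf's front edge is 95 mm behind it (+x), board 115 to 130 mm above the table.
- top_tray: Top grey formed bead tray, loose, about 0.12 kg, flange 160 mm (x) by 120 mm (y). Origin: centre of its underside, 31 mm above the table when seated; x points away from the robot, parallel to the carrier's track, z up. Flange from 10 to 14 mm above the origin; the body below it is 140 x 100 mm and nests in the tray below with 3 mm clearance.
- tab (a point): Orange upright pull tab at the tray's near left (-x, +y) corner: a plate 28 mm along tray x, 10 mm thick along tray y, standing from 14 mm (flange top) to 50 mm above the tray's origin. This point is at (-66, +48, +36) mm in the tray's frame, in the middle of the upper part; axes as the tray's. Pinch its two broad sides, across y.
- second_tray (a joint): How far the next tray has been lifted off those below, m: 0 seated. 0.3 kg, clings with about 5 N more; must stay down. Its four sprung blue nubs (at tray x = -35 and +55 mm, both long edges, up to 55 mm above the table) hook 2.5 mm over the top tray's flange; each lets go at about 4 N after 4 mm of lift. Lifted level all four hold at once; turned 0.3 rad about its far flange edge, tab end up, it is free.
- mat: Yellow mat, 200 mm (x) by 160 mm (y), 4 mm thick, fixed to the table on the left or the right of the stack (a white divided bead organizer 200 x 160 x 36 mm, also fixed, is on the other side). Origin: centre of its underside, on the table.
- pliers_a: Green-handled pliers lying on the mat, 125 mm long, 12 mm high, loose. Leave alone. Origin: middle, underside.
- dish: Small white dish on the mat, 52 mm across, 22 mm high, loose. Leave alone. Origin: centre of the underside.
- bowl: White bowl of beads, 120 mm across, 55 mm high, loose. Leave alone. Origin: centre of the underside.
- jar_a: Amber jar, 44 mm diameter, 55 mm high, loose. Leave alone. Origin: centre of the underside.
- jar_b: Green jar, 44 mm diameter, 55 mm high, loose. Leave alone. Origin: centre of the underside.
- pliers_b: Blue-handled pliers lying on the table, 125 mm long, 12 mm high, loose. Leave alone. Origin: middle, underside.
There are look-alikes about, which are no part of the job. Leave any purple look-alike of the top_tray alone.

How it is judged:
By the outcome, as a careful person would: the job done as asked, in the order asked, and still so for the second after the job is handed in, while the arm keeps its last pose, push and grip.
It also fails if it takes over 64 s, if anything falls off the work surface, if the arm or the gripper's body presses on something with over 40 N, if the wrist force passes 120 N, or if a joint passes its speed limit or range.

## Working session

There is one attempt and no reset: what is moved stays moved. The work goes in short steps, Python scripts to look and compute and a tool call to move; the robot and the scene stay as the last step left them, time stands still between calls to the robot, and variables do not carry over. Pictures are saved under pics/ and viewed, at most 10 in all, crops included, and the job is handed in when it is done.

Besides the shell and the picture viewer there is one more tool, called after "Call:" by a JSON object that holds its "name" and its "arguments", one argument or row to a line. apply_moves: Moves the arm, as the interface text tells. Shifts and turns lie within -1 to 1; 1 stands for 800 mm of shift or 180 degrees of turn. Its arguments: {"type":"object","properties":{"claw":{"type":"array","items":{"type":"number"}},"travel":{"type":"array","items":{"type":"array","items":{"type":"number"}}},"turn":{"type":"array","items":{"type":"array","items":{"type":"number"}}},"newtons":{"type":"number"}},"required":["claw","travel","turn"]}

```bash
mkdir -p pics; cat > h.py <<'E'
import numpy as np, cv2, pickle
from station import manip
def snap(n):
    s=manip.snapshot(n); pickle.dump(s,open(f'{n}.pkl','wb')); return s
def load(n): return pickle.load(open(f'{n}.pkl','rb'))
def cloud(s):
    h,w=s['depth'].shape; K=np.array(s['intrinsics'],float)
    u,v=np.meshgrid(np.arange(w),np.arange(h))
    # distortion k1 only
    p=cv2.undistortPoints(np.stack([u,v],-1).reshape(-1,1,2).astype(np.float64),K,np.array([s['k1'],0,0,0.])).reshape(h,w,2)
    d=s['depth'][...,None]
    c=np.concatenate([p*d,d],-1)
    X=(c-np.array(s['t']))@np.array(s['R']); X[s['depth']==0]=np.nan
    return X
def save(img,f): cv2.imwrite('pics/'+f,cv2.cvtColor(np.ascontiguousarray(img),cv2.COLOR_RGB2BGR))
E
python3 - <<'E'
from h import *
for n in('scene','side'):
    s=snap(n); save(s['pixels'],n+'0.png')
print(manip.sense())
E
```

```text
{'t': 0.1, 'q': array([ 1.13250343e+00,  5.28395833e-01,  1.43376670e+00,  3.19856886e-05,
        1.18141191e+00, -1.78500486e-01]), 'qd': array([ 0.00071913, -0.00238488, -0.00341525, -0.0017375 , -0.00080062,
       -0.0002568 ]), 'tau': array([-2.25295967e-04, -4.43302739e+01, -1.78586733e+01, -2.38744133e-04,
        3.90017594e-03, -1.14502345e-05]), 'tcp_pos': array([0.16023653, 0.60344666, 0.23041995]), 'tool_rot': array([ 1.29537192e-01,  9.91574069e-01, -9.39657727e-04, -3.14859862e-04]), 'force': array([ 0.82463921, -0.66901399,  0.20522431]), 'ft_torque': array([-0.01992836,  0.02475051, -0.00016271]), 'gripper_force': 0.0, 'finger_gap': 1.0002041266314938}
```

View pics/scene0.png

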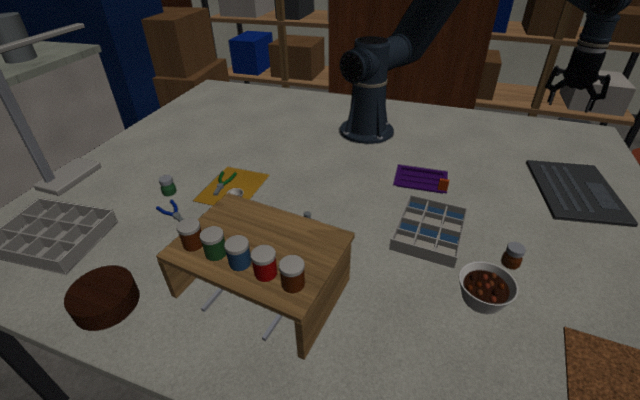

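View pics/side0.png

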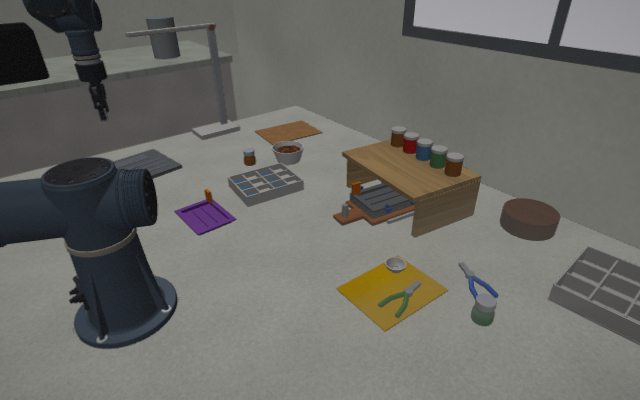

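Side view: knob at about (346,211), grey tray with orange tab (357,187) under the shelf, mat centre (392,291). Look-alikes: the purple tray with an orange tab (208,195), the organizer (265,183) and the far grey divided box (610,290). I choose the grey tray under the shelf and check it in a crop.

```bash
python3 - <<'E'
from h import *
s=load('side'); X=cloud(s); im=s['pixels']
c=im[150:240,310:450]; save(cv2.resize(c,None,fx=5.7,fy=5.7,interpolation=cv2.INTER_CUBIC),'crop0.png')
f=lambda u,v:np.round(X[v,u],4)
for n,p in dict(knob=(346,207),knob2=(346,211),tab=(357,187),mat=(365,285),ptab=(208,194)).items(): print(n,p,f(*p))
hsv=cv2.cvtColor(im,cv2.COLOR_RGB2HSV)
def st(name,m):
    P=X[m]; P=P[~np.isnan(P[:,0])]; print(name,len(P),np.round(np.percentile(P,[1,50,99],axis=0),4).tolist())
    return P
z=X[...,2]
yel=(hsv[...,0]>18)&(hsv[...,0]<30)&(hsv[...,1]>180)&(abs(z-.004)<.008); P=st('mat',yel)
r=cv2.minAreaRect(P[:,:2].astype(np.float32)*1000); print(r, cv2.boxPoints(r).round(0).tolist())
org=(hsv[...,0]<14)&(hsv[...,1]>200)&(hsv[...,2]>120)&(z>.04)&(z<.12)
n,l,stt,cen=cv2.connectedComponentsWithStats(org.astype(np.uint8))
for i in range(1,n):
    if stt[i,4]>8: st('or'+str(cen[i].round()),l==i)
# shelf top
sh=(abs(z-.130)<.006); sh[:, :330]=0; sh[:,490:]=0
P=st('shelf',sh); r=cv2.minAreaRect(P[:,:2].astype(np.float32)*1000); print(r,cv2.boxPoints(r).round(0).tolist())
s2=load('scene');X2=cloud(s2); z2=X2[...,2]
sh=(abs(z2-.130)<.006); sh[:, :150]=0; sh[:,370:]=0
P=st('shelf2',(lambda X:sh)(0)) if 0 else X2[sh]; r=cv2.minAreaRect(P[:,:2].astype(np.float32)*1000); print(len(P),r,cv2.boxPoints(r).round(0).tolist())
print('knob scene',X2[213:218,304:311,:].round(3)[2].tolist())
E
```

```text
knob (346, 207) [ 0.6049 -0.028   0.0465]
knob2 (346, 211) [ 0.6001 -0.0338  0.0378]
tab (357, 187) [0.6801 0.0107 0.0687]
mat (365, 285) [ 0.4602 -0.2664  0.0046]
ptab (208, 194) [0.3298 0.2967 0.0431]
mat 1775 [[0.4032, -0.3233, 0.0019], [0.4846, -0.2831, 0.0046], [0.5917, -0.2345, 0.0073]]
((500.87835693359375, -305.0572814941406), (198.25973510742188, 152.03306579589844), 1.8161941766738892) [[399.0, -232.0], [404.0, -384.0], [602.0, -378.0], [598.0, -226.0]]
shelf 3998 [[0.6827, -0.2279, 0.1246], [0.7915, -0.07, 0.1304], [1.5388, 1.037, 0.1352]]
((1295.6741943359375, 364.0975341796875), (1657.1708984375, 633.3804321289062), 53.169036865234375) [[545.0, -109.0], [1052.0, -489.0], [2046.0, 837.0], [1539.0, 1217.0]]
10713 ((1.97332763671875, -650.727294921875), (2197.493896484375, 1277.8809814453125), 12.577075004577637) [[-1210.0, -266.0], [-931.0, -1514.0], [1213.0, -1035.0], [935.0, 212.0]]
knob scene [[0.608, -0.029, 0.045], [0.613, -0.024, 0.051], [0.613, -0.021, 0.051], [0.61, -0.019, 0.049], [0.607, -0.018, 0.047], [0.61, -0.014, 0.05], [0.609, -0.011, 0.051]]
```

View pics/crop0.png

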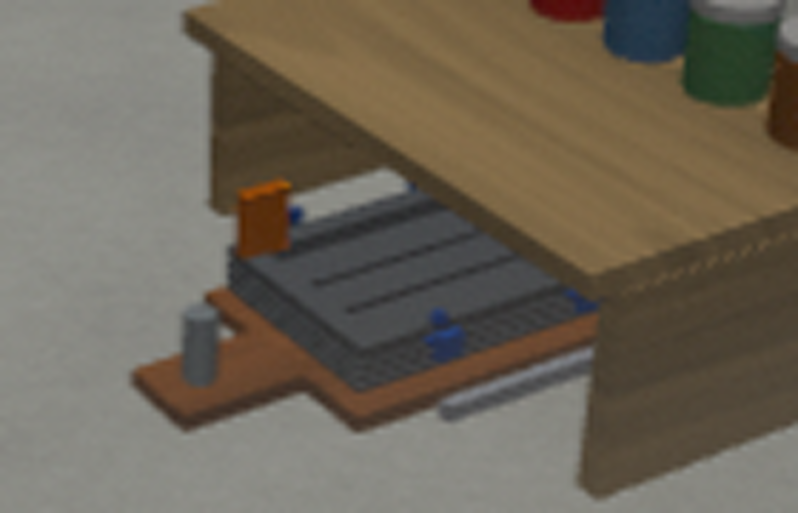

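Crop confirms the target: knob at crop (200,345), and a grey tray with an orange tab at (262,218). Next I'll refine the heading.

```bash
python3 - <<'E'
from h import *
for n in('side','scene'):
    s=load(n);X=cloud(s);x,y,z=X[...,0],X[...,1],X[...,2]
    m=(abs(z-.130)<.005)&(x<1.05)&(x>.6)&(abs(y+.05)<.3)
    P=X[m];r=cv2.minAreaRect(P[:,:2].astype(np.float32)*1000);print(n,len(P),r,cv2.boxPoints(r).round(0).tolist())
    # front edge: min x per y bin, robust line
    b=[(yy,np.percentile(P[abs(P[:,1]-yy)<.005,0],2)) for yy in np.arange(-.19,.09,.01) if (abs(P[:,1]-yy)<.005).sum()>5]
    b=np.array(b); k=cv2.fitLine(b[:,::-1].astype(np.float32),cv2.DIST_HUBER,0,.01,.01).ravel(); print('edge',k)
    m=(z>.025)&(z<.06)&(x>.585)&(x<.635)&(abs(y+.02)<.03)
    P=X[m];print('knob',len(P),np.percentile(P,[2,50,98],axis=0).round(4).tolist() if len(P) else '')
    t=P[P[:,2]>.049] ; print(' top',len(t),t.mean(0) if len(t) else '')
    im=s['pixels'].astype(int)
    m=(im[...,0]>im[...,2]*2.5)&(im[...,0]>90)&(z>.05)&(z<.09)&(x>.6)&(x<.75)&(y>-.05)&(y<.06)
    P=X[m];print('tab',len(P),np.percentile(P,[5,50,95],axis=0).round(4).tolist() if len(P) else '')
    if len(P)>10: print(np.c_[P].round(3)[:60:3].tolist())
E
```

```text
side 3526 ((816.2440795898438, -51.86634826660156), (344.5306396484375, 243.9291229248047), 82.76318359375) [[674.0, -207.0], [916.0, -238.0], [959.0, 104.0], [717.0, 134.0]]
edge [ 0.13224748  0.9912167   0.69622314 -0.061     ]
knob 71 [[0.5956, -0.0341, 0.0267], [0.6008, -0.0276, 0.0429], [0.6121, -0.0172, 0.0551]]
 top 22 [ 0.60307192 -0.0247271   0.05280566]
tab 20 [[0.6648, 0.0088, 0.0535], [0.677, 0.0128, 0.0813], [0.6897, 0.0182, 0.083]]
[[0.692, 0.016, 0.082], [0.685, 0.013, 0.083], [0.671, 0.019, 0.082], [0.678, 0.013, 0.082], [0.666, 0.018, 0.08], [0.672, 0.012, 0.081], [0.687, 0.009, 0.05]]
scene 10304 ((817.4409790039062, -50.23486328125), (341.2520751953125, 244.4615936279297), 82.55381774902344) [[674.0, -204.0], [917.0, -235.0], [961.0, 103.0], [718.0, 135.0]]
edge [ 0.13759401  0.9904887   0.7090744  -0.004     ]
knob 41 [[0.598, -0.0288, 0.0416], [0.6082, -0.019, 0.0511], [0.6133, -0.012, 0.0546]]
 top 27 [ 0.60592134 -0.01981822  0.0522898 ]
tab 0
```

```bash
cat >> h.py <<'E'
from scipy.spatial.transform import Rotation as Ro
YAW=-0.1295
def down(yaw=YAW):  # tool y along carrier y, z down
    ex=np.array([np.cos(yaw),np.sin(yaw),0]);ey=np.array([-np.sin(yaw),np.cos(yaw),0])
    return np.stack([-ex,ey,[0,0,-1]],1)
def go(p,R=None,yaw=YAW,verbose=True):
    st=manip.sense(); R0=Ro.from_quat(st['tool_rot']); R=Ro.from_matrix(down(yaw) if R is None else R)
    tr=R0.inv().apply(np.array(p)-st['tcp_pos'])/.8; tu=(R0.inv()*R).as_rotvec()/np.pi
    print('t',round(st['t'],2),'tcp',st['tcp_pos'].round(4),'travel',tr.round(4).tolist(),'turn',tu.round(4).tolist(),'rows',np.linalg.norm(tr)*800/41.7)
E
python3 -c "
from h import *
go([.604,-.022,.2])"
```

```text
t 0.1 tcp [0.1602 0.6034 0.2304] travel [-0.7369, -0.613, 0.0389] turn [-0.0006, -0.0002, -0.0415] rows 18.40494253282443
```

Call:
{"name": "apply_moves", "arguments": {
  "claw": [1, 1, 1, 1, 1],
  "travel": [
    [-0.737, -0.613, 0],
    [-0.737, -0.613, 0],
    [-0.737, -0.613, 0],
    [-0.737, -0.613, 0],
    [-0.737, -0.613, 0]
  ],
  "turn": [
    [0, 0, -0.0415],
    [0, 0, -0.0415],
    [0, 0, -0.0415],
    [0, 0, -0.0415],
    [0, 0, -0.0415]
  ]
}}

```text
t: 0.52
tcp_pos: [0.2811, 0.4329, 0.231]
tool_rot: [0.064, 0.998, -0.0, -0.0]
force: [1.7, 0.2, -0.5]
finger_gap: 1.0
gripper_force: 0.0
```

```bash
python3 -c "
from h import *
go([.604,-.022,.2])"
```

```text
t 0.52 tcp [0.2811 0.4329 0.231 ] travel [-0.4732, -0.5122, 0.0389] turn [-0.0002, -0.0001, 0.0003] rows 13.398882892346299
```

Call:
{"name": "apply_moves", "arguments": {
  "claw": [1, 1, 1, 1, 1],
  "travel": [
    [-0.473, -0.512, 0],
    [-0.473, -0.512, 0],
    [-0.473, -0.512, 0],
    [-0.473, -0.512, 0],
    [-0.473, -0.512, 0]
  ],
  "turn": [
    [0, 0, 0],
    [0, 0, 0],
    [0, 0, 0],
    [0, 0, 0],
    [0, 0, 0]
  ]
}}

```text
t: 0.93
tcp_pos: [0.4017, 0.2628, 0.2312]
tool_rot: [0.065, 0.998, -0.0, -0.0]
force: [0.1, 0.5, -0.5]
finger_gap: 1.002
gripper_force: 0.0
```

Call:
{"name": "apply_moves", "arguments": {
  "claw": [1, 1, 1, 1, 1],
  "travel": [
    [-0.29, -0.315, 0],
    [-0.29, -0.315, 0],
    [-0.29, -0.315, 0],
    [-0.29, -0.315, 0],
    [-0.29, -0.315, 0]
  ],
  "turn": [
    [0, 0, 0],
    [0, 0, 0],
    [0, 0, 0],
    [0, 0, 0],
    [0, 0, 0]
  ]
}}

```text
t: 1.35
tcp_pos: [0.5218, 0.0925, 0.2311]
tool_rot: [0.065, 0.998, 0.0, -0.0]
force: [-0.3, 0.9, 0.7]
finger_gap: 0.995
gripper_force: 0.0
```

```bash
python3 -c "
from h import *
go([.604,-.022,.15])"
```

```text
t 1.35 tcp [0.5218 0.0925 0.2311] travel [-0.1204, -0.1287, 0.1012] turn [0.0, -0.0002, -0.0001] rows 3.899118792559541
```

Call:
{"name": "apply_moves", "arguments": {
  "claw": [1, 1, 1, 1, 1],
  "travel": [
    [-0.12, -0.129, 0.1],
    [-0.12, -0.129, 0.1],
    [-0.12, -0.129, 0.1],
    [-0.12, -0.129, 0.1],
    [-0.12, -0.129, 0.1]
  ],
  "turn": [
    [0, 0, 0],
    [0, 0, 0],
    [0, 0, 0],
    [0, 0, 0],
    [0, 0, 0]
  ]
}}

```text
t: 1.77
tcp_pos: [0.6052, -0.0256, 0.1471]
tool_rot: [0.067, 0.998, -0.001, -0.001]
force: [0.5, 0.3, 0.2]
finger_gap: 1.001
gripper_force: 0.0
```

```bash
python3 - <<'E'
from h import *
s=snap('wrist'); X=cloud(s); save(s['pixels'],'wrist1.png')
x,y,z=X[...,0],X[...,1],X[...,2]
m=(abs(z-.053)<.004)&(abs(x-.604)<.03)&(abs(y+.022)<.03)
P=X[m]; 
if len(P): print(len(P),P.mean(0),np.percentile(P,[2,98],axis=0))
im=s['pixels'].astype(int)
m=(im[...,0]>im[...,2]*2.5)&(im[...,0]>90)&(z>.05)&(z<.09)
P=X[m]; print('tab',len(P),P.mean(0) if len(P) else '')
if len(P):
  t=P[P[:,2]>.077]; print(len(t),cv2.minAreaRect((t[:,:2]*1000).astype(np.float32)))
go([.604,-.022,.021])
E
```

```text
504 [ 0.60380675 -0.0211987   0.05352472] [[ 0.59622273 -0.02902853  0.05027363]
 [ 0.61199963 -0.01342892  0.05508782]]
tab 496 [0.67884311 0.01715969 0.08183359]
496 ((679.4520263671875, 16.982982635498047), (9.634207725524902, 28.19681739807129), 81.60885620117188)
t 1.82 tcp [ 0.6035 -0.0231  0.1484] travel [-0.001, 0.0014, 0.1593] turn [0.0, -0.0011, -0.0013] rows 3.0555428394684503
```

View pics/wrist1.png

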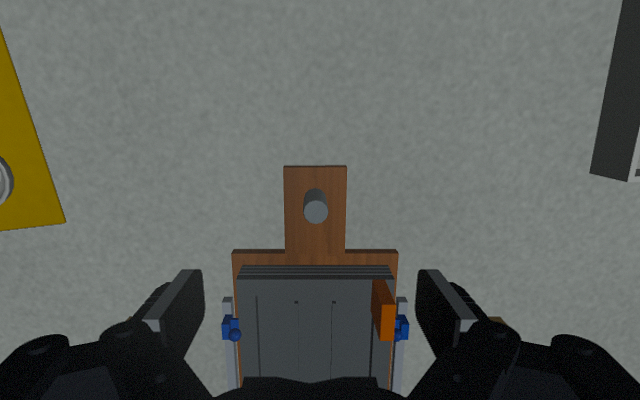

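Wrist view: knob top at (316,200) with its centre at (0.604,-0.021), tab at (385,310), heading about -7.7°. The fingers straddle the centre line. I'll descend and grip.

Call:
{"name": "apply_moves", "arguments": {
  "claw": [1, 1, 1, 1, 1],
  "travel": [
    [-0.001, 0.0025, 0.08],
    [-0.001, 0.0025, 0.12],
    [-0.001, 0.0025, 0.158],
    [-0.001, 0.0025, 0.158],
    [-0.001, 0.0025, 0.158]
  ],
  "turn": [
    [0, 0, 0.001],
    [0, 0, 0.001],
    [0, 0, 0.001],
    [0, 0, 0.001],
    [0, 0, 0.001]
  ]
}}

```text
t: 2.23
tcp_pos: [0.6013, -0.0169, 0.0225]
tool_rot: [0.066, 0.998, 0.001, -0.004]
force: [0.5, -0.1, -0.0]
finger_gap: 0.997
gripper_force: 0.0
```

Call:
{"name": "apply_moves", "arguments": {
  "claw": [-1, -1, -1, -1, -1],
  "travel": [
    [0, 0, 0],
    [0, 0, 0],
    [0, 0, 0],
    [0, 0, 0],
    [0, 0, 0]
  ],
  "turn": [
    [0, 0, 0],
    [0, 0, 0],
    [0, 0, 0],
    [0, 0, 0],
    [0, 0, 0]
  ],
  "newtons": 50
}}

```text
t: 2.65
tcp_pos: [0.6054, -0.0185, 0.0272]
tool_rot: [0.066, 0.998, -0.0, 0.002]
force: [0.4, 0.2, -0.4]
finger_gap: 0.298
gripper_force: 0.0
```

Call:
{"name": "apply_moves", "arguments": {
  "claw": [-1, -1, -1, -1, -1],
  "travel": [
    [0, 0, 0],
    [0, 0, 0],
    [0, 0, 0],
    [0, 0, 0],
    [0, 0, 0]
  ],
  "turn": [
    [0, 0, 0],
    [0, 0, 0],
    [0, 0, 0],
    [0, 0, 0],
    [0, 0, 0]
  ]
}}

```text
t: 3.07
tcp_pos: [0.6049, -0.0216, 0.0274]
tool_rot: [0.065, 0.998, -0.002, 0.001]
force: [-4.5, -9.3, 9.2]
finger_gap: 0.196
gripper_force: 48.6
```

```bash
python3 -c "
from h import *
import h
p=manip.sense()['tcp_pos'];e=np.array([np.cos(-.134),np.sin(-.134),0])
print(manip.sense()['force'])
go(p-.15*e,yaw=-.134)"
```

```text
[-4.49270681 -9.25564489  9.18753774]
t 3.07 tcp [ 0.6049 -0.0216  0.0274] travel [0.1875, 0.0006, -0.0005] turn [-0.0014, 0.0009, 0.001] rows 3.5971223021582723
```

Call:
{"name": "apply_moves", "arguments": {
  "claw": [-1, -1, -1, -1, -1],
  "travel": [
    [0.01, 0, 0],
    [0.024, 0, 0],
    [0.04, 0, 0],
    [0.056, 0, 0],
    [0.072, 0, 0]
  ],
  "turn": [
    [0, 0, 0],
    [0, 0, 0],
    [0, 0, 0],
    [0, 0, 0],
    [0, 0, 0]
  ]
}}

```text
t: 3.48
tcp_pos: [0.5531, -0.0146, 0.0275]
tool_rot: [0.066, 0.998, -0.003, 0.007]
force: [4.8, -10.5, 3.1]
finger_gap: 0.192
gripper_force: 49.2
```

Call:
{"name": "apply_moves", "arguments": {
  "claw": [-1, -1, -1, -1, -1],
  "travel": [
    [0.016, 0, 0],
    [0.032, 0, 0],
    [0.048, 0, 0],
    [0.064, 0, 0],
    [0.08, 0, 0]
  ],
  "turn": [
    [0, 0, 0],
    [0, 0, 0],
    [0, 0, 0],
    [0, 0, 0],
    [0, 0, 0]
  ]
}}

```text
t: 3.9
tcp_pos: [0.4904, -0.0062, 0.0274]
tool_rot: [0.066, 0.998, -0.003, 0.008]
force: [4.0, -12.6, 6.9]
finger_gap: 0.193
gripper_force: 49.5
```

```bash
python3 -c "
from h import *
print(manip.sense()['force'])
e=np.array([np.cos(-.134),np.sin(-.134),0])
go(np.array([.6049,-.0216,.0274])-.15*e,yaw=-.134)"
```

```text
[  4.01894278 -12.60268078   6.91499592]
t 3.9 tcp [ 0.4904 -0.0062  0.0274] travel [0.0431, 0.0001, -0.0007] turn [-0.0013, 0.0053, 0.0008] rows 0.8273558454557577
```

Call:
{"name": "apply_moves", "arguments": {
  "claw": [-1, -1, -1, -1, -1],
  "travel": [
    [0.013, 0, 0],
    [0.024, 0, 0],
    [0.034, 0, 0],
    [0.039, 0, 0],
    [0.042, 0, 0]
  ],
  "turn": [
    [0, 0, 0],
    [0, 0, 0],
    [0, 0, 0],
    [0, 0, 0],
    [0, 0, 0]
  ]
}}

```text
t: 4.32
tcp_pos: [0.4566, -0.0016, 0.0274]
tool_rot: [0.066, 0.998, -0.002, 0.008]
force: [2.8, -13.6, 10.3]
finger_gap: 0.191
gripper_force: 50.0
```

Call:
{"name": "apply_moves", "arguments": {
  "claw": [-1, -1, -1],
  "travel": [
    [0.002, 0, 0],
    [0.002, 0, 0],
    [0.002, 0, 0]
  ],
  "turn": [
    [0, 0, 0],
    [0, 0, 0],
    [0, 0, 0]
  ]
}}

```text
t: 4.57
tcp_pos: [0.4564, -0.0016, 0.0274]
tool_rot: [0.066, 0.998, -0.003, 0.009]
force: [3.8, -13.3, 10.7]
finger_gap: 0.192
gripper_force: 49.9
```

```bash
python3 -c "
from h import *
print(manip.sense()['force'], np.linalg.norm(manip.sense()['tcp_pos'][:2]-[.6049,-.0216]))"
```

```text
[  3.84232725 -13.31354849  10.72130129] 0.1498352757218647
```

Call:
{"name": "apply_moves", "arguments": {
  "claw": [-1, -1, -1, -1],
  "travel": [
    [0.004, 0, 0],
    [0.006, 0, 0],
    [0.006, 0, 0],
    [0.006, 0, 0]
  ],
  "turn": [
    [0, 0, 0],
    [0, 0, 0],
    [0, 0, 0],
    [0, 0, 0]
  ]
}}

```text
t: 4.9
tcp_pos: [0.4565, -0.0017, 0.0274]
tool_rot: [0.066, 0.998, -0.003, 0.013]
force: [10.2, -11.0, 4.8]
finger_gap: 0.194
gripper_force: 49.3
```

Call:
{"name": "apply_moves", "arguments": {
  "claw": [1, 1, 1, 1, 1],
  "travel": [
    [0, 0, 0],
    [0, 0, 0],
    [0, 0, 0],
    [0, 0, 0],
    [0, 0, 0]
  ],
  "turn": [
    [0, 0, 0],
    [0, 0, 0],
    [0, 0, 0],
    [0, 0, 0],
    [0, 0, 0]
  ]
}}

```text
t: 5.32
tcp_pos: [0.4432, 0.0034, 0.0249]
tool_rot: [0.066, 0.998, 0.0, -0.001]
force: [-0.5, -0.1, 0.2]
finger_gap: 0.889
gripper_force: 0.0
```

Call:
{"name": "apply_moves", "arguments": {
  "claw": [1, 1, 1, 1, 1],
  "travel": [
    [0, 0, 0],
    [0, 0, -0.05],
    [0, 0, -0.1],
    [0, 0, -0.15],
    [0, 0, -0.18]
  ],
  "turn": [
    [0, 0, 0],
    [0, 0, 0],
    [0, 0, 0],
    [0, 0, 0],
    [0, 0, 0]
  ]
}}

```text
t: 5.73
tcp_pos: [0.4446, 0.003, 0.1715]
tool_rot: [0.066, 0.998, -0.0, 0.001]
force: [1.2, 0.0, 0.2]
finger_gap: 1.006
gripper_force: 0.0
```

```bash
python3 - <<'E'
from h import *
s=snap('wrist'); X=cloud(s); save(s['pixels'],'wrist2.png')
x,y,z=X[...,0],X[...,1],X[...,2]
m=(abs(z-.053)<.004)&(abs(x-.454)<.03)&(abs(y+.002)<.03)
P=X[m]; print('knob',len(P),P.mean(0) if len(P) else'')
im=s['pixels'].astype(int)
m=(im[...,0]>im[...,2]*2.5)&(im[...,0]>90)&(z>.077)&(z<.09)
P=X[m]; print('tab',len(P),P.mean(0) if len(P) else '')
if len(P): print(cv2.minAreaRect((P[:,:2]*1000).astype(np.float32)))
b=(im[...,2]>im[...,0]*2)&(im[...,2]>80)&(z>.04)&(z<.07)
n,l,stt,cen=cv2.connectedComponentsWithStats(b.astype(np.uint8))
for i in range(1,n):
    if stt[i,4]>20: print('nub',cen[i].round(),X[l==i].mean(0).round(4))
m=(abs(z-.045)<.003)&(abs(x-.59)<.12)&(abs(y)<.1);P=X[m];print('flange',len(P),cv2.minAreaRect((P[:,:2]*1000).astype(np.float32)) if len(P) else '')
for n in ('side',):
    s=snap(n); save(cv2.resize(s['pixels'][130:330,230:510],None,fx=2.8,fy=2.8),n+'2.png')
print(manip.sense()['tcp_pos'])
E
```

```text
knob 408 [ 0.45514409 -0.00127241  0.05349516]
tab 408 [0.53018277 0.03717897 0.08179606]
((530.3118896484375, 37.23353958129883), (9.27659797668457, 28.3222599029541), 82.7088851928711)
nub [227. 324.] [ 0.5444 -0.0819  0.0446]
nub [380. 319.] [0.5601 0.0501 0.041 ]
nub [385. 328.] [0.5633 0.0528 0.0496]
nub [233. 331.] [ 0.5458 -0.0748  0.0541]
flange 4642 ((557.9300537109375, -14.501800537109375), (147.02825927734375, 108.60629272460938), 88.17147064208984)
[0.44648163 0.00267439 0.17242552]
```

View pics/side2.png

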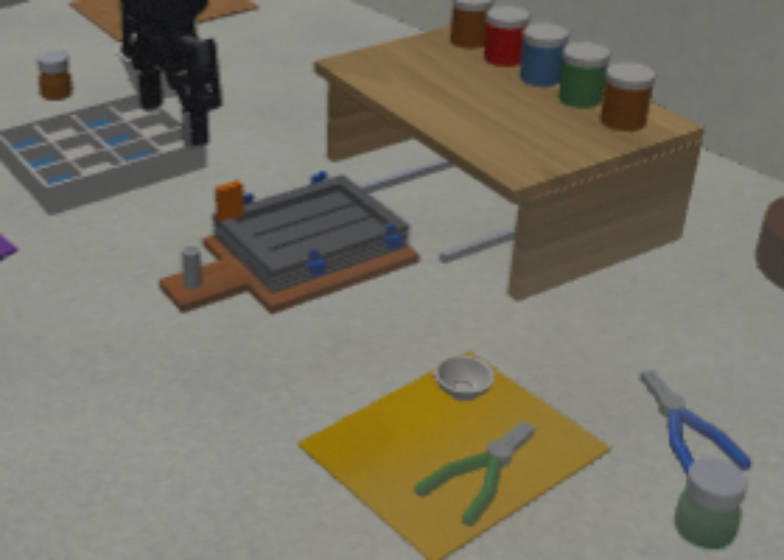

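The carrier is at its stop: knob moved 150 mm, and the force rose with no motion. The crop shows the whole stack clear of the shelf, the tab at crop (229,200), and the mat at (455,450) with the dish and pliers undisturbed.

```bash
python3 -c "
from h import *
go([.5305,.0374,.15],yaw=-.134)"
```

```text
t 5.83 tcp [0.4465 0.0027 0.1724] travel [-0.0981, 0.0569, 0.0288] turn [-0.0003, 0.0028, 0.0006] rows 2.245487692136542
```

Call:
{"name": "apply_moves", "arguments": {
  "claw": [1, 1, 1, 1, 1],
  "travel": [
    [-0.098, 0.057, 0.0],
    [-0.098, 0.057, 0.029],
    [-0.098, 0.057, 0.029],
    [-0.098, 0.057, 0.029],
    [-0.098, 0.057, 0.029]
  ],
  "turn": [
    [0, 0, 0.001],
    [0, 0, 0.001],
    [0, 0, 0.001],
    [0, 0, 0.001],
    [0, 0, 0.001]
  ]
}}

```text
t: 6.25
tcp_pos: [0.5261, 0.0383, 0.1438]
tool_rot: [0.067, 0.998, 0.0, -0.003]
force: [-0.5, 0.9, -0.4]
finger_gap: 0.999
gripper_force: 0.0
```

Call:
{"name": "apply_moves", "arguments": {
  "claw": [1, 1, 1],
  "travel": [
    [0, 0, 0],
    [0, 0, 0],
    [0, 0, 0]
  ],
  "turn": [
    [0, 0, 0],
    [0, 0, 0],
    [0, 0, 0]
  ]
}}

```text
t: 6.5
tcp_pos: [0.5266, 0.0375, 0.1458]
tool_rot: [0.068, 0.998, -0.0, -0.001]
force: [-0.1, -0.7, -0.5]
finger_gap: 1.0
gripper_force: 0.0
```

```bash
python3 -c "
from h import *
go([.5305,.0374,.052],yaw=-.134)
go([.5305,.0374,.052],yaw=-.134)"
```

```text
t 6.5 tcp [0.5266 0.0375 0.1458] travel [-0.0049, 0.0005, 0.1173] turn [-0.0, -0.0003, -0.0007] rows 2.25249858531073
t 6.5 tcp [0.5266 0.0375 0.1458] travel [-0.0049, 0.0005, 0.1173] turn [-0.0, -0.0003, -0.0007] rows 2.25249858531073
```

Call:
{"name": "apply_moves", "arguments": {
  "claw": [0.4, 0.4, 0.4, 0.4, 0.4],
  "travel": [
    [-0.005, 0, 0.04],
    [-0.005, 0, 0.08],
    [-0.005, 0, 0.105],
    [-0.005, 0, 0.117],
    [-0.005, 0, 0.117]
  ],
  "turn": [
    [0, 0, 0],
    [0, 0, 0],
    [0, 0, 0],
    [0, 0, 0],
    [0, 0, 0]
  ]
}}

```text
t: 6.92
tcp_pos: [0.53, 0.0371, 0.0505]
tool_rot: [0.068, 0.998, 0.0, -0.002]
force: [0.1, 0.7, -0.1]
finger_gap: 0.702
gripper_force: 0.0
```

Call:
{"name": "apply_moves", "arguments": {
  "claw": [0.4, 0.4, 0.4],
  "travel": [
    [0, 0, 0],
    [0, 0, 0],
    [0, 0, 0]
  ],
  "turn": [
    [0, 0, 0],
    [0, 0, 0],
    [0, 0, 0]
  ]
}}

```text
t: 7.17
tcp_pos: [0.5329, 0.0371, 0.0536]
tool_rot: [0.068, 0.998, -0.0, 0.002]
force: [-0.6, -0.3, -0.0]
finger_gap: 0.699
gripper_force: 0.0
```

```bash
python3 -c "
from h import *
go([.5305,.0374,.052],yaw=-.134)"
```

```text
t 7.17 tcp [0.5329 0.0371 0.0536] travel [0.003, -0.0001, 0.002] turn [-0.0, 0.001, -0.0005] rows 0.06907271673119471
```

Good position. Close gradually.

Call:
{"name": "apply_moves", "arguments": {
  "claw": [-1, -1, -1, -1, -1],
  "travel": [
    [0.002, 0, 0],
    [0.002, 0, 0],
    [0.002, 0, 0],
    [0.002, 0, 0],
    [0.002, 0, 0]
  ],
  "turn": [
    [0, 0, 0],
    [0, 0, 0],
    [0, 0, 0],
    [0, 0, 0],
    [0, 0, 0]
  ],
  "newtons": 30
}}

```text
t: 7.58
tcp_pos: [0.5303, 0.0375, 0.0525]
tool_rot: [0.068, 0.998, 0.0, 0.0]
force: [-0.3, -0.8, 3.7]
finger_gap: 0.113
gripper_force: 33.1
```

Call:
{"name": "apply_moves", "arguments": {
  "claw": [-1, -1, -1, -1],
  "travel": [
    [0, 0, 0],
    [0, 0, 0],
    [0, 0, 0],
    [0, 0, 0]
  ],
  "turn": [
    [0, 0, 0],
    [0, 0, 0],
    [0, 0, 0],
    [0, 0, 0]
  ]
}}

```text
t: 7.92
tcp_pos: [0.5303, 0.0375, 0.0525]
tool_rot: [0.068, 0.998, 0.0, 0.0]
force: [-1.4, -0.0, 5.4]
finger_gap: 0.111
gripper_force: 33.3
```

Call:
{"name": "apply_moves", "arguments": {
  "claw": [-1, -1, -1],
  "travel": [
    [0, 0, 0],
    [0, 0, 0],
    [0, 0, 0]
  ],
  "turn": [
    [0, 0, 0],
    [0, 0, 0],
    [0, 0, 0]
  ],
  "newtons": 110
}}

```text
t: 8.17
tcp_pos: [0.5303, 0.0375, 0.0527]
tool_rot: [0.068, 0.998, 0.0, 0.0]
force: [-0.8, 0.5, 6.5]
finger_gap: 0.096
gripper_force: 107.4
```

```bash
python3 -c "
from h import *
s=manip.sense();print(s['force'],s['ft_torque'],s['tool_rot'],s['tcp_pos'])"
```

```text
[-0.78185656  0.481562    6.49609128] [-0.01200129  0.18667084 -0.16728037] [6.79337709e-02 9.97689804e-01 1.88910701e-05 2.39182279e-04] [0.53030635 0.03751282 0.05267271]
```

Call:
{"name": "apply_moves", "arguments": {
  "claw": [-1, -1, -1, -1, -1],
  "travel": [
    [-0.0004, 0, -0.0045],
    [-0.0009, 0, -0.0089],
    [-0.0015, 0, -0.0133],
    [-0.0022, 0, -0.0177],
    [-0.003, 0, -0.0221]
  ],
  "turn": [
    [0, 0.0078, 0],
    [0, 0.0156, 0],
    [0, 0.0233, 0],
    [0, 0.0311, 0],
    [0, 0.0389, 0]
  ]
}}

```text
t: 8.58
tcp_pos: [0.5317, 0.0374, 0.0698]
tool_rot: [0.068, 0.996, 0.004, -0.062]
force: [-2.1, -0.2, 3.3]
finger_gap: 0.098
gripper_force: 108.2
```

```bash
cat > chk.py <<'E'
from h import *
s=manip.sense(); R=Ro.from_quat(s['tool_rot']).as_matrix()
ex=np.array([.991,-.1336,0]);ey=np.array([.1336,.991,0])
B=np.stack([ex,ey,[0,0,1]],1); Q=B.T@(R@down(-.134).T)@B
print(s['t'],'F',s['force'].round(1),'M',s['ft_torque'].round(2),'tray rotvec deg',np.degrees(Ro.from_matrix(Q).as_rotvec()).round(2))
piv=R@[-.146,0,.011]+s['tcp_pos']; print('pivot',piv.round(4), 'expected', (np.array([.5303,.0375,.052])+.146*ex-[0,0,.011]).round(4))
E
python3 chk.py
```

```text
8.5833 F [-2.1 -0.2  3.3] M [-0.02 -0.18  0.02] tray rotvec deg [ 0.    7.16 -0.08]
pivot [0.6739 0.018  0.0407] expected [0.675 0.018 0.041]
```

Call:
{"name": "apply_moves", "arguments": {
  "claw": [-1, -1, -1, -1, -1],
  "travel": [
    [-0.0004, 0, -0.0045],
    [-0.0009, 0, -0.0089],
    [-0.0015, 0, -0.0133],
    [-0.0022, 0, -0.0177],
    [-0.003, 0, -0.0221]
  ],
  "turn": [
    [0, 0.0078, 0],
    [0, 0.0156, 0],
    [0, 0.0233, 0],
    [0, 0.0311, 0],
    [0, 0.0389, 0]
  ]
}}

```text
t: 9.0
tcp_pos: [0.5363, 0.0367, 0.0873]
tool_rot: [0.067, 0.99, 0.008, -0.123]
force: [-2.0, 0.4, 3.0]
finger_gap: 0.096
gripper_force: 108.2
```

```bash
python3 chk.py
```

```text
9.0 F [-2.   0.4  3. ] M [-0.07 -0.12 -0.06] tray rotvec deg [ 1.000e-02  1.416e+01 -8.000e-02]
pivot [0.6739 0.018  0.0409] expected [0.675 0.018 0.041]
```

Call:
{"name": "apply_moves", "arguments": {
  "claw": [-1, -1, -1, -1, -1],
  "travel": [
    [-0.0004, 0, -0.0045],
    [-0.0009, 0, -0.0089],
    [-0.0015, 0, -0.0133],
    [-0.0022, 0, -0.0177],
    [-0.003, 0, -0.0221]
  ],
  "turn": [
    [0, 0.0078, 0],
    [0, 0.0156, 0],
    [0, 0.0233, 0],
    [0, 0.0311, 0],
    [0, 0.0389, 0]
  ]
}}

```text
t: 9.42
tcp_pos: [0.5429, 0.0359, 0.104]
tool_rot: [0.067, 0.981, 0.012, -0.183]
force: [-1.9, 1.0, 4.0]
finger_gap: 0.095
gripper_force: 108.2
```

```bash
python3 chk.py; python3 -c "
from h import *
s=snap('side'); save(cv2.resize(s['pixels'][130:290,270:470],None,fx=3.6,fy=3.6),'side3.png')"
```

```text
9.4167 F [-1.9  1.   4. ] M [-0.06 -0.11 -0.06] tray rotvec deg [ 1.000e-02  2.117e+01 -8.000e-02]
pivot [0.6739 0.018  0.041 ] expected [0.675 0.018 0.041]
```

View pics/side3.png

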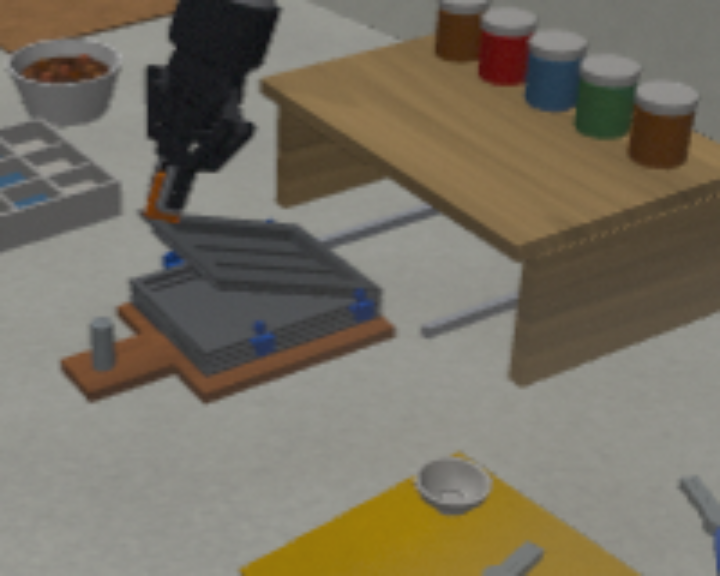

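The tray is peeling: its near end is up by about 21°, the far edge is still at the pivot, and the second tray is flat (crop 230,310). Now lift straight up.

```bash
python3 -c "
from h import *
s=manip.sense();R=Ro.from_quat(s['tool_rot']).as_matrix()
go(s['tcp_pos']+[0,0,.1],R=R)"
```

```text
t 9.47 tcp [0.5446 0.0355 0.1041] travel [0.0449, -0.0, -0.1167] turn [0.0, 0.0, 0.0] rows 2.398081534772182
```

Call:
{"name": "apply_moves", "arguments": {
  "claw": [-1, -1, -1, -1, -1],
  "travel": [
    [0.0022, 0, -0.0058],
    [0.0045, 0, -0.0117],
    [0.009, 0, -0.0233],
    [0.0157, 0, -0.0408],
    [0.0225, 0, -0.0583]
  ],
  "turn": [
    [0, 0, 0],
    [0, 0, 0],
    [0, 0, 0],
    [0, 0, 0],
    [0, 0, 0]
  ]
}}

```text
t: 9.88
tcp_pos: [0.5426, 0.0359, 0.1542]
tool_rot: [0.067, 0.981, 0.012, -0.183]
force: [0.3, 0.4, -0.5]
finger_gap: 0.094
gripper_force: 107.6
```

Call:
{"name": "apply_moves", "arguments": {
  "claw": [-1, -1, -1, -1, -1],
  "travel": [
    [0.009, 0, -0.0233],
    [0.018, 0, -0.0467],
    [0.027, 0, -0.07],
    [0.03, 0, -0.078],
    [0.03, 0, -0.078]
  ],
  "turn": [
    [0, 0, 0],
    [0, 0, 0],
    [0, 0, 0],
    [0, 0, 0],
    [0, 0, 0]
  ]
}}

```text
t: 10.3
tcp_pos: [0.5443, 0.0357, 0.2226]
tool_rot: [0.067, 0.981, 0.012, -0.18]
force: [0.1, 0.3, -1.4]
finger_gap: 0.097
gripper_force: 107.6
```

```bash
python3 chk.py; python3 -c "
from h import *
go([.442,-.2486,.2],yaw=-.134)
s=snap('side'); save(cv2.resize(s['pixels'][110:290,270:470],None,fx=3.3,fy=3.3),'side4.png')
X=cloud(s);x,y,z=X[...,0],X[...,1],X[...,2]
ex=np.array([.991,-.1336]);ey=np.array([.1336,.991]);d=X[...,:2]-[.589,-.0193]
a=d@ex;b=d@ey
for lo,hi in((-.06,-.03),(-.03,.0),(0,.03),(.03,.06)):
  m=(a>lo)&(a<hi)&(abs(b)<.045)&(z<.08);print(lo,m.sum(),np.median(z[m]))
"
```

```text
10.3 F [ 0.1  0.3 -1.4] M [ 0.01 -0.17 -0.05] tray rotvec deg [ 2.000e-02  2.074e+01 -9.000e-02]
pivot [0.6757 0.0178 0.1606] expected [0.675 0.018 0.041]
t 10.3 tcp [0.5443 0.0357 0.2226] travel [0.0636, -0.3694, 0.0542] turn [0.0001, -0.1152, -0.0005] rows 7.265342321863649
-0.06 177 0.0296288696693881
-0.03 160 0.02958349671171944
0 167 0.029444461269945186
0.03 159 0.02977462092410383
```

View pics/side4.png

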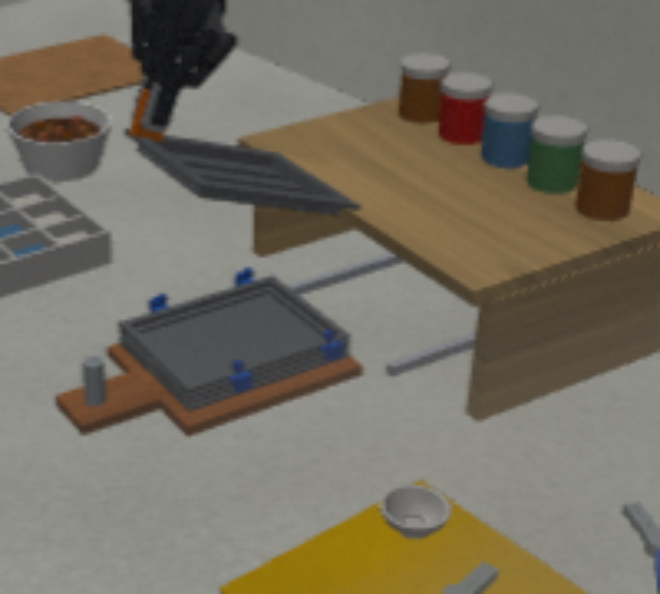

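The top tray is held free; the second tray is flat with all four nubs in view (crop 235,330). On to the mat, levelling on the way.

Call:
{"name": "apply_moves", "arguments": {
  "claw": [-1, -1, -1, -1, -1],
  "travel": [
    [0.003, -0.02, 0.003],
    [0.01, -0.055, 0.008],
    [0.016, -0.092, 0.014],
    [0.022, -0.13, 0.019],
    [0.029, -0.167, 0.025]
  ],
  "turn": [
    [0, -0.015, 0],
    [0, -0.04, 0],
    [0, -0.065, 0],
    [0, -0.09, 0],
    [0, -0.115, 0]
  ]
}}

```text
t: 10.77
tcp_pos: [0.4955, -0.0934, 0.2089]
tool_rot: [0.067, 0.998, 0.0, -0.002]
force: [-0.2, -0.8, -1.0]
finger_gap: 0.096
gripper_force: 107.6
```

```bash
python3 -c "
from h import *
go([.442,-.2486,.16],yaw=-.134)"
```

```text
t 10.77 tcp [ 0.4955 -0.0934  0.2089] travel [0.04, -0.2012, 0.0613] turn [-0.0001, -0.0013, -0.0002] rows 4.108438597657316
```

Call:
{"name": "apply_moves", "arguments": {
  "claw": [-1, -1, -1, -1, -1],
  "travel": [
    [0.007, -0.035, 0.011],
    [0.014, -0.072, 0.022],
    [0.022, -0.11, 0.034],
    [0.03, -0.148, 0.045],
    [0.036, -0.178, 0.054]
  ],
  "turn": [
    [0, 0, 0],
    [0, 0, 0],
    [0, 0, 0],
    [0, 0, 0],
    [0, 0, 0]
  ]
}}

```text
t: 11.18
tcp_pos: [0.4467, -0.2309, 0.1651]
tool_rot: [0.068, 0.998, 0.001, -0.004]
force: [0.5, -0.2, -1.8]
finger_gap: 0.094
gripper_force: 107.7
```

Call:
{"name": "apply_moves", "arguments": {
  "claw": [-1, -1, -1, -1, -1],
  "travel": [
    [0.002, -0.011, 0.003],
    [0.004, -0.02, 0.006],
    [0.004, -0.02, 0.006],
    [0.004, -0.02, 0.006],
    [0.004, -0.02, 0.006]
  ],
  "turn": [
    [0, 0, 0],
    [0, 0, 0],
    [0, 0, 0],
    [0, 0, 0],
    [0, 0, 0]
  ]
}}

```text
t: 11.6
tcp_pos: [0.4436, -0.2441, 0.1623]
tool_rot: [0.067, 0.998, 0.001, -0.003]
force: [0.8, 0.4, -1.4]
finger_gap: 0.098
gripper_force: 107.6
```

```bash
python3 - <<'E'
from h import *
go([.442,-.2486,.145],yaw=-.134)
s=snap('side'); save(s['pixels'],'side5.png')
s2=snap('scene')
for s in(s,s2):
    X=cloud(s);x,y,z=X[...,0],X[...,1],X[...,2]; im=s['pixels'].astype(int)
    m=(abs(x-.5)<.13)&(abs(y+.305)<.12)&(z>.1)&(z<.175)&(im.max(-1)-im.min(-1)<25)&(im.max(-1)>50)
    P=X[m];print(len(P),cv2.minAreaRect((P[:,:2]*1000).astype(np.float32)))
    A=np.c_[P[:,:2]-[.5,-.305],np.ones(len(P))];c=np.linalg.lstsq(A,P[:,2],rcond=None)[0];print('slope deg',np.degrees(c[:2]),'z',c[2])
    hsv=cv2.cvtColor(s['pixels'],cv2.COLOR_RGB2HSV)
    yel=(hsv[...,0]>18)&(hsv[...,0]<30)&(hsv[...,1]>150)&(abs(z-.004)<.008)&(x<.65)&(x>.35);P=X[yel]
    r=cv2.minAreaRect(P[:,:2].astype(np.float32)*1000); print('mat',len(P),r)
E
```

```text
t 11.6 tcp [ 0.4436 -0.2441  0.1623] travel [0.0011, -0.0059, 0.0217] turn [0.0002, -0.0018, -0.0001] rows 0.4313412341406037
2581 ((503.88934326171875, -299.99822998046875), (128.94113159179688, 162.47174072265625), 82.19328308105469)
slope deg [-1.22833321 -0.6798997 ] z 0.14949458517515946
mat 3461 ((499.6128845214844, -311.21014404296875), (160.68809509277344, 199.84165954589844), 89.6448745727539)
410 ((503.6600036621094, -298.7677917480469), (126.0484619140625, 166.92098999023438), 80.87760162353516)
slope deg [-0.541348    2.14775315] z 0.14871485608959764
mat 1175 ((503.26055908203125, -309.05584716796875), (160.1208038330078, 197.7045135498047), 88.3158950805664)
```

View pics/side5.png

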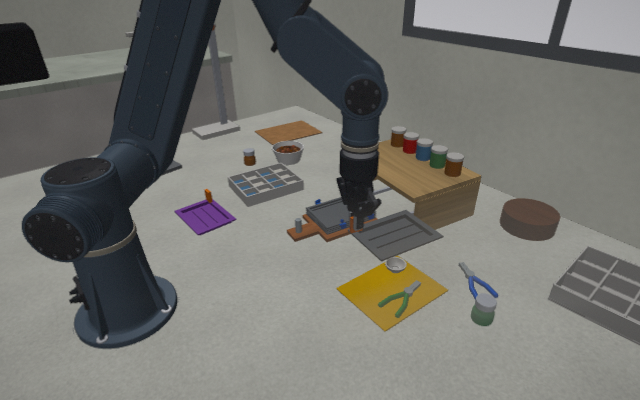

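Side view: the held grey tray is at (395,235), level to within about 2°, over the mat (392,291), whose centre re-measures at (0.501,-0.310). The dish, pliers and jars are undisturbed. Final trim: 11 mm sideways and 18 mm down, then settle.

Call:
{"name": "apply_moves", "arguments": {
  "claw": [-1, -1, -1, -1, -1],
  "travel": [
    [0.001, -0.005, 0.008],
    [0.002, -0.01, 0.016],
    [0.002, -0.0135, 0.0225],
    [0.002, -0.0135, 0.0225],
    [0.002, -0.0135, 0.0225]
  ],
  "turn": [
    [0, 0, 0],
    [0, 0, 0],
    [0, 0, 0],
    [0, 0, 0],
    [0, 0, 0]
  ]
}}

```text
t: 12.12
tcp_pos: [0.44, -0.2558, 0.1436]
tool_rot: [0.068, 0.998, 0.001, -0.003]
force: [0.2, -0.6, -0.6]
finger_gap: 0.098
gripper_force: 107.7
```

Call:
{"name": "apply_moves", "arguments": {
  "claw": [-1, -1, -1, -1, -1],
  "travel": [
    [0, 0, 0],
    [0, 0, 0],
    [0, 0, 0],
    [0, 0, 0],
    [0, 0, 0]
  ],
  "turn": [
    [0, 0, 0],
    [0, 0, 0],
    [0, 0, 0],
    [0, 0, 0],
    [0, 0, 0]
  ]
}}

```text
t: 12.53
tcp_pos: [0.4404, -0.2558, 0.1445]
tool_rot: [0.068, 0.998, 0.0, -0.003]
force: [-0.1, 1.2, -1.5]
finger_gap: 0.093
gripper_force: 107.7
```

Call:
{"name": "apply_moves", "arguments": {
  "claw": [-1, -1, -1, -1, -1],
  "travel": [
    [0, 0, 0],
    [0, 0, 0],
    [0, 0, 0],
    [0, 0, 0],
    [0, 0, 0]
  ],
  "turn": [
    [0, 0, 0],
    [0, 0, 0],
    [0, 0, 0],
    [0, 0, 0],
    [0, 0, 0]
  ]
}}

```text
t: 12.95
tcp_pos: [0.4403, -0.2558, 0.1443]
tool_rot: [0.068, 0.998, 0.0, -0.003]
force: [-0.6, 0.7, -0.9]
finger_gap: 0.093
gripper_force: 107.7
```

```bash
python3 chk.py; python3 - <<'E'
from h import *
s=snap('side');X=cloud(s);x,y,z=X[...,0],X[...,1],X[...,2]; im=s['pixels'].astype(int)
m=(abs(x-.5)<.13)&(abs(y+.305)<.12)&(z>.1)&(z<.16)&(im.max(-1)-im.min(-1)<25)&(im.max(-1)>50)
P=X[m];print(len(P),cv2.minAreaRect((P[:,:2]*1000).astype(np.float32)),np.percentile(P[:,2],[5,50,95]))
ex=np.array([.991,-.1336]);ey=np.array([.1336,.991]);
print('knob',X[(abs(x-.455)<.015)&(abs(y+.001)<.015)&(abs(z-.053)<.004)].mean(0)); print(manip.sense()['qd'].round(4))
E
```

```text
12.95 F [-0.6  0.7 -0.9] M [ 0.08  0.05 -0.05] tray rotvec deg [ 0.    0.31 -0.1 ]
pivot [ 0.5849 -0.2756  0.1325] expected [0.675 0.018 0.041]
2662 ((500.09466552734375, -314.5738220214844), (122.71276092529297, 163.063232421875), 82.37684631347656) [0.12545798 0.1297708  0.13785433]
knob [ 0.45475383 -0.00604665  0.05272859]
[-0.0009  0.0016  0.0034  0.0005  0.      0.0017]
```

```bash
python3 -c "
from station import manip
print(manip.sign_off())"
```

```text
the job is handed in; nothing more can be done
None
```

The job is handed in at 13 s of the 64 s limit: the carrier is fully out, the second tray is still seated, and the arm is holding the grey tray still and level, about 12 cm above and within 5 mm of the mat's centre.

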